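Load two spare rollers into the magazine tube

TASK

Load the two full-size spare rollers (the thick, tall ones) into the upright magazine tube, standing on end, one after the other. Push the first one down until its top is level with the tube's rim or slightly below before bringing the second, then push the second in on top of it in the same way, so that it drives the first deeper. Let go and leave both in the tube.

Things in the scene. Friction and masses are not known exactly. Their poses are not given: they have to be found in the camera images.
- roller_a: One of two identical full-size spare rollers, loaded in either order: a cylinder 46 mm in diameter and 60 mm tall, about 0.12 kg, black rubber tyre, flat grey metal ends with a small dark centre hole, standing on end on the table. Origin at its centre; z is its axis, up at the start.
- roller_b: The other full-size roller, identical. Around them stand a squat roller (same diameter but 26 mm tall), a slim roller (26 mm in diameter, 60 mm tall), a steel ring and a black star knob, not wanted here; the six stand in two rows some 140 mm apart, and which stands where varies.
- rim (a point): Centre of the mouth of the upright aluminium magazine tube, at rim height, 165 mm above the table; z up. Tube 72 mm in outer diameter, closed below, fixed by a white 110 mm square base plate. Bore 64 mm; over the top 12 mm the mouth flares to about 78 mm inside, 86 mm outside. Two rollers, standing on end, fill it.
- piston (a joint): The grey flat-topped piston that closes the bore. Value: metres it has been pushed down. At 0 its face is 12 mm below the rim, at 0.128 (bottom stop) 140 mm below; starts at 0 to 0.010. Held by friction: about 8 N moves it; it stays where pushed, neither springing back nor sinking under the rollers.
Things that resemble listed ones, but are neither listed nor needed, are in the scene too. Leave any pink look-alike of the roller_a alone.

How it is judged:
By the outcome, as a careful person would: the job done as asked, in the order asked, and still so for the second after the job is handed in, with the robot touching nothing.
It also fails if it takes over 72 s, if anything falls off the work surface, if the arm or the gripper's body presses on something with over 40 N, if the wrist force passes 120 N, or if a joint passes its speed limit or range.

ROBOT

A 6-joint arm with a two-finger parallel gripper is mounted at the origin on the work surface. World frame = base frame: x ahead of the robot, y to its left, z up, the work surface at z = 0. Lengths are in mm, angles in rad, forces in N, time in s.
With the tool pointing down it reaches from about 300 to 775 mm from the base axis. Payload 14.6 kg.
Tool frame: the origin (TCP) lies midway between the tips of the shut fingers; the grasp point (between the pads) lies 19 mm behind it (grip_depth is the distance from the TCP to the grasp point, in mm); z points along the fingers, y is the direction in which the jaws open and shut (so a half turn about z gives the same grasp; the last joint's range is limited). The gripper opens to 94 mm and grips with 3 to 60 N. Pads are 16 mm wide; open, the fingers measure 119 mm over their backs; the gripper's body (75 mm by 177 mm) begins 78 mm behind the grasp point.
Start: joints at [1.057, 0.3, 1.521, -0, 1.321, -0.067], TCP at [237.641, 496, 169.946] pointing down, gripper open.
Joint ranges: [-3.03, 3.03], [-0.79, 2.21], [0.23, 2.52], [-1.04, 4.18], [0, 3.07], [-2.55, 2.55]. Speed limits (rad/s): [2.22, 2.22, 2.57, 3.14, 3.14, 3.14].

INTERFACE

Orientations are given as [roll, pitch, yaw] about the fixed x, y, z axes, in that order (R = Rz(yaw) Ry(pitch) Rx(roll)).
In Python, from cell import read_state, camera, camera_info, sign_off, grip_depth gives the robot as it stands.
- The arm moves only by the tool drive_tool, never from a script. Its argument "motion" is one flat list of numbers, 4 for each row, row after row: the shift along the tool's x, y, z in mm, then the turn about the tool's z in rad. A call has 1 to 8 rows; each row shifts and turns the pose as measured when the row begins, along the tool's axes as they then stand; what a row does not reach is not made up. A row lasts 1/12 s, in which the tool goes at most 41.7 mm and 7.16 degrees, less where a joint would pass 70% of its speed; a pose out of reach is approached as far as the arm can. A call is refused whole if a number of a shift passes 41.7 or a number of a turn 0.125, either way. A call with a gripper value outside its range is refused whole. "jaw" is the closure, from 0 (fully open) to 1 (shut), set as the call begins (left out, the last holds). The fingers move at their own pace and stop on an object; "grip_force" is the grip in N (left out, the last holds). Time passes only in rows, so rows that do not move let the fingers close. It gives the time, the measured TCP pose, the force and the opening at its end, in the units of the state.
- read_state(): the state, without advancing time (a new reading comes with each control period).
- camera(name): name is "scene" or "top" or "wrist"; returns the picture (384x512x3 uint8, red, green, blue); there is no depth.
- camera_info(name): a dict with "fovy" (degrees; the focal length in pixels is half the picture's height over the tangent of half this angle, whatever the lens; pixels are square), "cx", "cy" (the principal point, pixels), "camera_from_world" (4x4, takes a point from world to camera coordinates). Camera axes: x right, y up, looking along -z (the intrinsics and any distortion apply to the point x, -y, -z); pixel columns grow to the right and rows downward; lengths in mm; the calibration is good to about 2 mm. A picture is of the moment at which its call begins: read the wrist's pose just before it. camera_info takes no time and is no camera call; for the wrist camera it gives the pose at the moment of the call.
- sign_off(): hands the job in, once; it reports no verdict.
The state is a dict: "clock": time; "joints": joint angles; "qd": joint speeds; "effort": joint torques, N m; "eef_pos": TCP position; "eef_rot": TCP orientation; "wrist_force": force on the tool from outside, world axes, zero at the start; "moment": the same for the moment, N m; "finger_gap": finger opening in mm.
Only numpy, scipy, OpenCV 4.12 (cv2) and the standard library are available. Lean on these libraries where they do the work, as an engineer would, in place of code of your own. Each camera call takes 0.05 s, during which the arm holds its last target. There are 200 camera calls.

## Working session

There is one attempt and no reset: what is moved stays moved. The work goes in short steps, Python scripts to look and compute and a tool call to move; the robot and the scene stay as the last step left them, time stands still between calls to the robot, and variables do not carry over. Pictures are saved under pics/ and viewed, on a budget of 10 in all, crops included, one or two more only if the job needs it, and the job is handed in when it is done.

Besides the shell and the picture viewer there is one more tool, called by a JSON object that holds its "fn" and its "kwargs", one argument or row to a line. drive_tool: Moves the arm, as the interface text tells. Its arguments: {"type":"object","properties":{"motion":{"type":"array","items":{"type":"number"}},"jaw":{"type":"number"},"grip_force":{"type":"number"}},"required":["motion"]}

```bash
mkdir -p pics
python3 - <<'E'
from cell import *
import cv2,json,numpy as np
print(read_state(),grip_depth)
for n in("scene","top"):
    cv2.imwrite(f"pics/{n}0.png",camera(n)[:,:,::-1])
for n in("scene","top","wrist"): print(n,camera_info(n))
E
```

```text
{'clock': 0.0, 'joints': array([ 1.05740889e+00,  3.00428774e-01,  1.52155934e+00,  2.97548641e-05,
        1.32071387e+00, -6.65815656e-02]), 'qd': array([-1.83534164e-05, -8.30611907e-04, -2.62914643e-04,  2.68698454e-04,
        4.04767815e-04, -4.57932227e-05]), 'effort': array([ 1.72010099e-03, -5.31794930e+01, -3.52750075e+01,  7.09187379e-02,
        2.41974351e-02, -7.66186781e-05]), 'eef_pos': array([237.48787482, 495.75621412, 169.41876959]), 'eef_rot': array([-3.14048770e+00, -1.02563824e-04,  2.69477935e+00]), 'wrist_force': array([ 0.80143917, -0.01267967,  0.9063335 ]), 'moment': array([-0.00575564,  0.00394226,  0.01932744]), 'finger_gap': 93.92238729257897} 18.8
scene {'fovy': 52.87662336834502, 'cx': 259.4958318438086, 'cy': 193.378046929253, 'camera_from_world': array([[ 7.99526546e-01,  6.00414119e-01, -1.61303141e-02,
        -4.29672323e+02],
       [-4.33548694e-01,  5.95494166e-01,  6.76329970e-01,
         5.41032191e+01],
       [ 4.15683571e-01, -5.33750488e-01,  7.36422151e-01,
        -1.26743887e+03],
       [ 0.00000000e+00,  0.00000000e+00,  0.00000000e
[... 229 characters left out ...]
  [ 9.90767468e-01,  1.01791984e-02,  1.35189527e-01,
        -4.82921984e+02],
       [-1.35347018e-01,  1.68152697e-02,  9.90655556e-01,
        -1.19496990e+03],
       [ 0.00000000e+00,  0.00000000e+00,  0.00000000e+00,
         1.00000000e+00]])}
wrist {'fovy': 70.78665551558966, 'cx': 251.47301384245318, 'cy': 192.03025915489056, 'camera_from_world': array([[ 4.32196225e-01,  9.01779040e-01, -9.92628180e-04,
        -5.50676946e+02],
       [-8.65404370e-01,  4.14452933e-01, -2.81609735e-01,
         2.98089429e+01],
       [-2.53538359e-01,  1.22569689e-01,  9.59528515e-01,
        -3.91967146e+02],
       [ 0.00000000e+00,  0.00000000e+00,  0.00000000e+00,
         1.00000000e+00]])}
```

View pics/scene0.png

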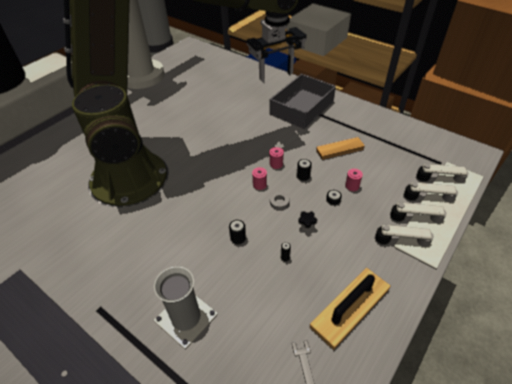

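View pics/top0.png

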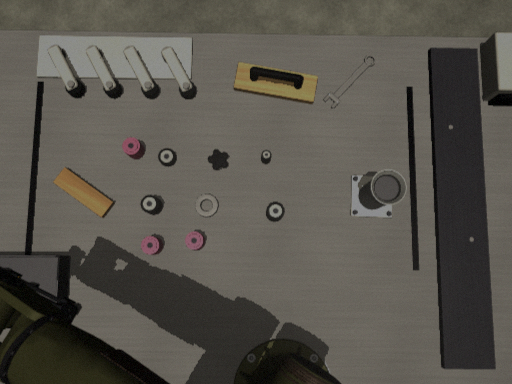

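Candidates, scene / top pixels:
- Full-size rollers: (304,168)/(151,204) and (237,231)/(275,211).
- Squat roller: (334,196)/(167,157).
- Slim roller: (286,252)/(266,156).
- Pink look-alikes: top (133,147), (150,245), (195,241).
- Knob: top (218,159).
- Ring: top (207,205).

The tube mouth is at top (387,187) and scene (177,280). I choose the first two. Next I check them in a close crop and measure.

```bash
cat > h.py <<'E'
import numpy as np,cv2
from cell import *
def ray(n,uv,z,info=None):
    i=info or camera_info(n); f=192/np.tan(np.radians(i["fovy"]/2)); M=i["camera_from_world"]
    d=np.array([(uv[0]-i["cx"])/f,-(uv[1]-i["cy"])/f,-1.]); R=M[:3,:3]; o=-R.T@M[:3,3]; d=R.T@d
    return (o+d*(z-o[2])/d[2])[:2]
def proj(n,p,info=None):
    i=info or camera_info(n); f=192/np.tan(np.radians(i["fovy"]/2)); c=i["camera_from_world"]@np.r_[p,1]
    return np.array([i["cx"]+f*c[0]/-c[2], i["cy"]-f*c[1]/-c[2]])
def delta(target):  # tool-frame shift to world TCP target
    from scipy.spatial.transform import Rotation as Ro
    s=read_state(); R=Ro.from_euler('xyz',s["eef_rot"]).as_matrix()
    return R.T@(np.array(target)-s["eef_pos"])
E
python3 - <<'E'
from h import *
t=cv2.imread("pics/top0.png"); s=cv2.imread("pics/scene0.png")
def face(img,c,r,thr):
    x,y=c; g=cv2.cvtColor(img,cv2.COLOR_BGR2GRAY)[y-r:y+r+1,x-r:x+r+1]
    hsv=g<thr; m=hsv.astype(np.uint8)
    n,l,st,ce=cv2.connectedComponentsWithStats(m)
    k=1+np.argmax(st[1:,4]); cs,_=cv2.findContours((l==k).astype(np.uint8),0,2)
    (cx,cy),R=cv2.minEnclosingCircle(cs[0]); return (cx+x-r,cy+y-r),R,st[k]
for nm,c in dict(A=(151,204),B=(275,211),squat=(167,157),slim=(266,156)).items():
    (p,R,st)=face(t,c,14,60); print(nm,p,R,st,ray("top",p,60),ray("top",p,30))
g=cv2.cvtColor(t,cv2.COLOR_BGR2GRAY)
print(g[211,255:297]); 
for px in [(387,187)]: print("rim",ray("top",px,165))
for px in [(177,280)]: print("rim s",ray("scene",px,165))
for px in [(304,162),(237,224)]: print("s",ray("scene",px,60))
a=cv2.resize(t[130:240,120:300],None,fx=4,fy=4,interpolation=2); 
b=cv2.resize(t[160:230,340:420],(400,350)); d=cv2.resize(s[255:325,140:220],(400,350)) 
e=np.zeros((110*4-350+350,720,3),np.uint8)
top=cv2.resize(a,(560,342)); can=np.zeros((600,800,3),np.uint8); can[:342,:560]=top
can[342:592,:285]=cv2.resize(b,(285,250)); can[342:592,290:575]=cv2.resize(d,(285,250))
can[350:570,580:800]=cv2.resize(s[140:265,220:345],(220,220))
cv2.imwrite("pics/crop1.png",np.clip(can*1.6,0,255).astype(np.uint8))
E
```

```text
A (151.8636360168457, 203.5) 11.413627624511719 [  4   5  23  20 212] [459.32674267 331.05718933] [462.93791405 337.43289954]
B (274.7558135986328, 211.48837184906006) 9.75025749206543 [  5   5  19  20 136] [442.14267717  21.77917094] [445.31995264  20.34564255]
squat (167.0, 156.8333330154419) 9.346816062927246 [  5   5  19  19 127] [579.54464318 297.24665718] [586.19130435 302.76865489]
slim (265.87931060791016, 156.741379737854) 6.534787654876709 [ 9  9 10 13 66] [582.77337951  45.03726035] [589.50156595  44.19099636]
[103 105 105 108 104  99 106 104 104 104  97  37  35  47 101 136 141 132
  73  54  54  56  61 114 141 140 130  48  32  53 101 104  98 101 101 102
  99 102 106 102 104 104]
rim [ 490.75831315 -234.02125508]
rim s [ 493.00163616 -227.97237283]
s [458.14898417 340.27951156]
s [443.87849471  24.11872785]
```

View pics/crop1.png

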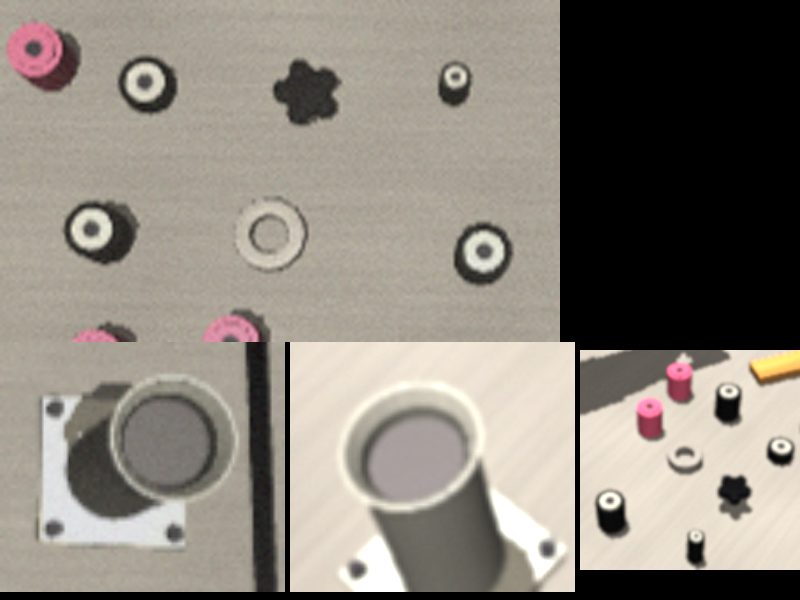

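The crop confirms the two full-size rollers, in top at (151,204) and (275,211), with the tube mouth centred near top (389,187). Next I refine with the bright end faces and the two views.

Run:
```python
from h import *
t=cv2.imread("pics/top0.png",0); s=cv2.imread("pics/scene0.png",0)
def face(n,img,c,r):
    x,y=c; m=(img[y-r:y+r+1,x-r:x+r+1]>120).astype(np.uint8)
    cs,_=cv2.findContours(m,0,2); k=max(cs,key=cv2.contourArea); (cx,cy),a,_=cv2.fitEllipse(k)
    p=(cx+x-r,cy+y-r); print(n,p,a,ray(n,p,60))
face("top",t,(149,203),8);face("top",t,(275,211),8)
face("scene",s,(304,163),9);face("scene",s,(237,225),9)
print(ray("top",(388.8,187),165),ray("scene",(174.8,284),165))
for n,p in(("top",(491,-236)),):
  for q in ("top","scene"):print(q,proj(q,(491,-236,165)),proj(q,(491,-236+43,165)),proj(q,(491+43,-236,165)),proj(q,(491,-236,0)))
# base plate corners in top (white)
m=(t[165:225,345:400]>150).astype(np.uint8); cs,_=cv2.findContours(m,0,2); k=max(cs,key=cv2.contourArea); print(cv2.boundingRect(k))
```

```text
top (149.0, 203.15222644805908) (10.762930870056152, 11.781810760498047) [460.13544997 338.262397  ]
top (275.2438726425171, 210.41729545593262) (10.731926918029785, 11.720309257507324) [444.86883088  20.55786945]
scene (304.2488775253296, 154.07266330718994) (16.313251495361328, 187.83877563476562) [438.72428222 372.3082713 ]
scene (236.46271419525146, 225.11625385284424) (9.159680366516113, 11.098250389099121) [445.12559753  20.27621386]
[ 490.80314338 -238.22570734] [ 496.0579567  -237.49588016]
top [387.84445362 186.90623507] [369.41808853 186.71115626] [387.3183651  168.72485529] [370.25982456 196.5674051 ]
scene [173.61229045 282.2183407 ] [187.84695124 268.00016542] [188.32426788 293.22912645] [185.84154352 316.67136853]Traceback (most recent call last):
  File "<stdin>", line 13, in <module>
ValueError: max() iterable argument is empty
```

{"fn": "drive_tool", "kwargs": {
  "motion": [-33.6,-5.8,6,0,-33.6,-5.8,6,0,-33.6,-5.8,6,0,-33.6,-5.8,6,0,-33.6,-5.8,6,0,-33.6,-5.8,6,0,-33.6,-5.8,6,0,-33.6,-5.8,6,0],
  "jaw": 0
}}

```text
clock: 0.77
eef_pos: [463.8, 334.4, 118.3]
eef_rot: [-3.139, -0.002, 2.705]
wrist_force: [-0.2, -0.3, 0.2]
finger_gap: 94.1
```

{"fn": "drive_tool", "kwargs": {
  "motion": [0,0,0,0]
}}

```text
clock: 0.85
eef_pos: [466.9, 330.8, 116.6]
eef_rot: [-3.137, -0.002, 2.701]
wrist_force: [0.2, 0.3, -1.3]
finger_gap: 94.0
```

Run:
```python
from h import *
s=read_state(); print(s["eef_pos"],s["eef_rot"],s["clock"],s["joints"],delta((460,338,50)))
i=camera_info("wrist"); im=camera("wrist")[:,:,::-1].copy(); cv2.imwrite("pics/w1.png",im)
print(proj("wrist",(460,338,60),i))
```

```text
[466.91556323 330.77611008 116.63058144] [-3.13737148e+00 -2.41695983e-03  2.70085428e+00] 0.85 [ 5.52503665e-01  3.99405864e-01  1.51496003e+00 -2.96597653e-04
  1.23208288e+00 -5.77460161e-01] [ 9.17538496  3.86464335 66.63723303]
[254.07901438 185.46991076]
```

View pics/w1.png

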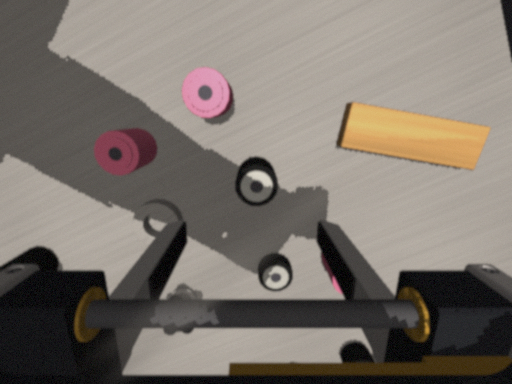

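Run:
```python
from h import *
s=read_state(); p=s["eef_pos"]; print(p)
print("tcp",proj("wrist",p),"below",proj("wrist",[p[0],p[1],60]))
print(ray("wrist",(257,186),60), delta((459,338,50)))
print(ray("wrist",(276,277),26),ray("wrist",(276,277),60))
i=camera_info("wrist");M=i["camera_from_world"];print("cam",-M[:3,:3].T@M[:3,3])
```

```text
[465.31106528 332.16502487 117.04380452]
tcp [250.14619239 213.28395242] below [250.61837797 194.02094707]
[460.26172986 341.89423946] [ 8.00043817  2.85404076 67.05665995]
[589.84742611 309.44055493] [567.93675607 316.01146   ]
cam [392.80253964 368.53337322 331.76546178]
```

{"fn": "drive_tool", "kwargs": {
  "motion": [7.7,4.6,0,0,0,0,22,0,0,0,22,0,0,0,22,0,0,0,15,0,0,0,0,0]
}}

```text
clock: 1.4
eef_pos: [454.3, 346.7, 35.1]
eef_rot: [-3.141, -0.002, 2.706]
wrist_force: [-0.8, -0.3, -0.5]
finger_gap: 94.0
```

Run:
```python
from h import *
s=read_state(); print(s["eef_pos"],s["wrist_force"],s["eef_rot"],delta((460,339.5,30)))
```

```text
[454.29490888 346.73450744  35.07728226] [-0.77083583 -0.27030585 -0.54520251] [-3.14095948e+00 -2.26876167e-03  2.70570064e+00] [-8.23767534 -4.1460333   5.06123213]
```

{"fn": "drive_tool", "kwargs": {
  "motion": [-5,-4,4,0,0,0,0,0,0,0,0,0]
}}

```text
clock: 1.65
eef_pos: [455.4, 343.4, 32.6]
eef_rot: [3.141, -0.002, 2.709]
wrist_force: [0.0, -0.2, -0.6]
finger_gap: 94.1
```

Run:
```python
from h import *
s=read_state(); print(s["eef_pos"],s["wrist_force"],s["eef_rot"],delta((460,339.5,30)))
```

```text
[455.44719252 343.40335543  32.63979145] [ 0.04519388 -0.2199621  -0.57410002] [ 3.14125288e+00 -1.95181272e-03  2.70946987e+00] [-5.77417213 -1.63873421  2.62796971]
```

{"fn": "drive_tool", "kwargs": {
  "motion": [-5,-2,2,0,-1.5,0,0,0,0,0,0,0]
}}

```text
clock: 1.9
eef_pos: [461.7, 339.4, 33.0]
eef_rot: [3.138, 0.0, 2.71]
wrist_force: [-0.5, 0.1, 0.3]
finger_gap: 94.2
```

{"fn": "drive_tool", "kwargs": {
  "motion": [0,0,0,0,0,0,0,0,0,0,0,0,0,0,0,0,0,0,0,0,0,0,0,0],
  "jaw": 1,
  "grip_force": 30
}}

```text
clock: 2.4
eef_pos: [462.5, 339.4, 34.0]
eef_rot: [3.137, 0.001, 2.709]
wrist_force: [-1.0, 1.1, -0.6]
finger_gap: 57.1
```

Run:
```python
from h import *
s=read_state(); print(s["eef_pos"],s["wrist_force"],s["eef_rot"],s["finger_gap"],delta((460,339.5,30)))
im=camera("wrist")[:,:,::-1]; cv2.imwrite("pics/w2.png",im)
```

```text
[462.45791171 339.38633939  33.98941201] [-0.97720304  1.08120967 -0.57212653] [3.13674338e+00 8.21667638e-04 2.70885379e+00] 57.10729329939368 [ 2.28228463 -0.94688909  3.9829932 ]
```

View pics/w2.png

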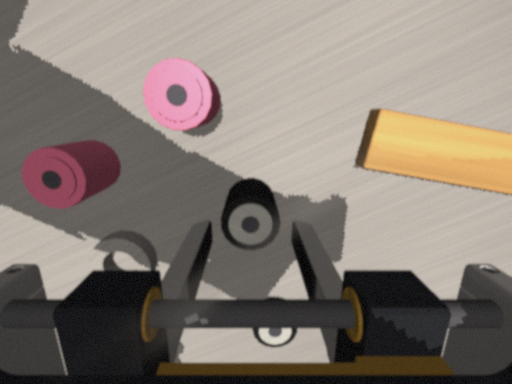

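The roller (hole at about (250,224)) is between the fingers, which are still closing.

{"fn": "drive_tool", "kwargs": {
  "motion": [0,0,0,0,0,0,0,0,0,0,0,0,0,0,0,0]
}}

```text
clock: 2.78
eef_pos: [462.3, 339.4, 33.9]
eef_rot: [3.137, 0.001, 2.709]
wrist_force: [-0.3, -0.8, 0.4]
finger_gap: 26.9
```

{"fn": "drive_tool", "kwargs": {
  "motion": [0,0,-15,0,0,0,-30,0,0,0,-40,0,0,0,-40,0,0,0,-30,0,0,0,-10,0,0,0,0,0]
}}

```text
clock: 3.37
eef_pos: [460.5, 337.9, 204.7]
eef_rot: [3.141, -0.002, 2.709]
wrist_force: [1.0, 0.7, -0.3]
finger_gap: 0.7
```

Run:
```python
from h import *
s=read_state(); print(s["clock"],s["eef_pos"],s["wrist_force"],s["eef_rot"],s["finger_gap"],delta((492.5,-238,260)))
```

```text
3.3667 [460.52565851 337.88498302 204.72609006] [ 0.95089149  0.66323883 -0.27051023] [ 3.14107945e+00 -1.94077951e-03  2.70903705e+00] 0.744628401119101 [-270.32824341 -509.41238985  -56.06010333]
```

The gap shut to 0.7 mm, so the grasp missed. I look again.

Run:
```python
from h import *
i=camera_info("wrist"); im=camera("wrist")[:,:,::-1]; s=camera("scene")[:,:,::-1]
cv2.imwrite("pics/c3.png",np.hstack([cv2.resize(im,(440,330)),cv2.resize(s[100:280,200:380],(330,330))]))
cv2.imwrite("pics/w3.png",im);cv2.imwrite("pics/s3.png",s);cv2.imwrite("pics/t3.png",camera("top")[:,:,::-1])
print(proj("wrist",(460,339.5,60),i),read_state()["eef_pos"]); np.save("i3.npy",i["camera_from_world"])
```

```text
[251.50424587 174.61356466] [459.54811796 337.23660731 200.81693559]
```

View pics/c3.png

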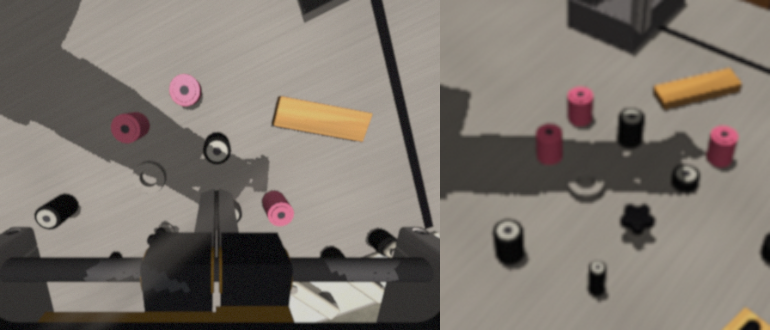

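Run:
```python
from h import *
s=read_state(); p=s["eef_pos"]; im=cv2.imread("pics/s3.png"); 
out=[]
for n,f in(("scene","s3"),("top","t3"),("wrist","w3")):
    im=cv2.imread(f"pics/{f}.png"); q=proj(n,p); print(n,q,proj(n,p+[0,0,25]))
    x,y=np.clip(q.astype(int),45,None); c=im[y-45:y+45,x-45:x+45]; c=cv2.resize(c,(264,264),interpolation=2)
    k=lambda u:tuple(int(v) for v in (u-[x-45,y-45]+.5)*264/90)
    cv2.circle(c,k(q),3,(0,0,255),1); cv2.circle(c,k(proj(n,p+[0,0,25])),3,(0,255,0),1); out.append(c)
cv2.imwrite("pics/c4.png",np.clip(np.hstack(out)*1.5,0,255).astype(np.uint8)); print(s["eef_pos"],s["clock"])
```

```text
scene [307.21389517 126.67018328] [307.87694837 119.55446141]
top [135.83996329 195.66014442] [133.04775605 194.06886947]
wrist [250.19117002 213.25059186] [249.90605616 224.8767998 ]
[459.54811796 337.23660731 200.81693559] 3.5167
```

View pics/c4.png

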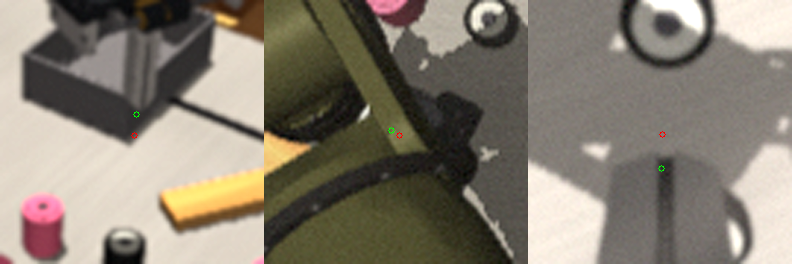

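The actual fingertips appear about 30–37 mm above the reported TCP in both the scene and wrist views, so the fingers closed above the roller. I measure the offset by touching the roller's top (60 mm) with shut fingers.

{"fn": "drive_tool", "kwargs": {
  "motion": [0.5,2,30,0,0,0,40,0,0,0,35,0,0,0,20,0,0,0,8,0,0,0,0,0,0,0,0,0],
  "jaw": 1
}}

```text
clock: 4.1
eef_pos: [454.8, 336.3, 53.7]
eef_rot: [-3.127, -0.012, 2.709]
wrist_force: [0.4, 0.1, 0.2]
finger_gap: -0.0
```

{"fn": "drive_tool", "kwargs": {
  "motion": [0,0,0,0]
}}

```text
clock: 4.18
eef_pos: [454.9, 336.4, 54.1]
eef_rot: [-3.127, -0.012, 2.709]
wrist_force: [-0.1, 0.0, -0.3]
finger_gap: 0.5
```

{"fn": "drive_tool", "kwargs": {
  "motion": [-3,2,9,0,0,0,4,0,0,0,4,0,0,0,0,0]
}}

```text
clock: 4.52
eef_pos: [460.4, 337.9, 38.9]
eef_rot: [-3.132, -0.008, 2.709]
wrist_force: [0.2, 0.4, -0.7]
finger_gap: 0.6
```

{"fn": "drive_tool", "kwargs": {
  "motion": [0,0,4,0,0,0,0,0]
}}

```text
clock: 4.68
eef_pos: [460.6, 338.1, 35.0]
eef_rot: [-3.133, -0.008, 2.709]
wrist_force: [1.4, 0.0, -0.2]
finger_gap: 0.4
```

{"fn": "drive_tool", "kwargs": {
  "motion": [0,0,4,0,0,0,0,0]
}}

```text
clock: 4.85
eef_pos: [460.6, 338.1, 30.9]
eef_rot: [-3.133, -0.008, 2.709]
wrist_force: [0.3, -0.3, -0.2]
finger_gap: 0.5
```

{"fn": "drive_tool", "kwargs": {
  "motion": [0,0,4,0,0,0,0,0]
}}

```text
clock: 5.02
eef_pos: [460.6, 338.1, 26.6]
eef_rot: [-3.133, -0.008, 2.709]
wrist_force: [-0.4, 0.1, -0.0]
finger_gap: 0.6
```

{"fn": "drive_tool", "kwargs": {
  "motion": [0,0,4,0,0,0,0,0]
}}

```text
clock: 5.18
eef_pos: [462.3, 339.2, 25.5]
eef_rot: [-3.137, -0.005, 2.709]
wrist_force: [-0.0, 0.2, -0.3]
finger_gap: 0.6
```

{"fn": "drive_tool", "kwargs": {
  "motion": [0,0,4,0,0,0,0,0]
}}

```text
clock: 5.35
eef_pos: [464.6, 340.7, 26.0]
eef_rot: [3.14, -0.001, 2.709]
wrist_force: [0.1, 0.4, -0.5]
finger_gap: 0.3
```

Run:
```python
from h import *
s=read_state(); p=s["eef_pos"];print(p,s["wrist_force"])
a=camera("wrist")[:,:,::-1]; b=camera("scene")[:,:,::-1]
q=proj("scene",p).astype(int);print(q,proj("wrist",p))
c=b[q[1]-55:q[1]+35,q[0]-45:q[0]+45]
cv2.imwrite("pics/c5.png",np.hstack([cv2.resize(a,(480,360)),np.clip(cv2.resize(c,(320,360),interpolation=2)*1.5,0,255).astype(np.uint8)]))
```

```text
[464.58968669 340.68865249  25.98443182] [ 0.10525046  0.40480871 -0.49344806]
[305 170] [250.69627139 213.96313363]
```

View pics/c5.png

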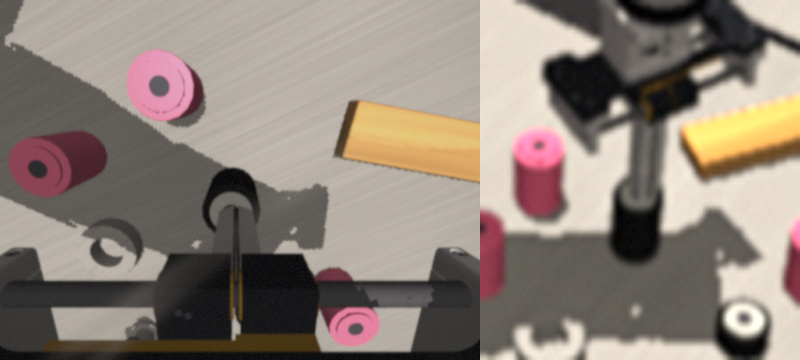

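{"fn": "drive_tool", "kwargs": {
  "motion": [0,0,3,0]
}}

```text
clock: 5.53
eef_pos: [465.4, 341.1, 24.6]
eef_rot: [3.138, 0.001, 2.709]
wrist_force: [-9.7, -6.9, 51.7]
finger_gap: 0.2
```

{"fn": "drive_tool", "kwargs": {
  "motion": [0,0,-30,0,0,0,-20,0,0,0,0,0,0,0,0,0],
  "jaw": 0
}}

```text
clock: 5.87
eef_pos: [464.7, 340.6, 75.0]
eef_rot: [3.139, -0.0, 2.709]
wrist_force: [0.1, 0.2, -0.5]
finger_gap: 23.5
```

{"fn": "drive_tool", "kwargs": {
  "motion": [0,0,0,0,0,0,0,0,0,0,0,0,0,0,0,0,0,0,0,0,0,0,0,0,0,0,0,0,0,0,0,0],
  "jaw": 0
}}

```text
clock: 6.53
eef_pos: [462.7, 339.3, 69.0]
eef_rot: [-3.137, -0.005, 2.709]
wrist_force: [-0.9, -0.2, 0.4]
finger_gap: 76.7
```

```bash
cat >> h.py <<'E'
def hole(c,r=45,hgt=60,tag="x"):
    "dark hole inside grey face nearest to predicted pixel -> world xy"
    i=camera_info("wrist"); im=camera("wrist")[:,:,::-1]; cv2.imwrite(f"pics/{tag}.png",im)
    q=proj("wrist",c,i); x,y=q.astype(int); g=cv2.cvtColor(im,cv2.COLOR_BGR2GRAY)
    g=g[y-r:y+r+1,x-r:x+r+1]; _,m=cv2.threshold(g,0,255,cv2.THRESH_OTSU)
    cs,h=cv2.findContours(m,cv2.RETR_CCOMP,2)
    for k,hh in zip(cs,h[0]):
        a=cv2.contourArea(k)
        if hh[3]>=0 and a>15:
            mo=cv2.moments(k); p=(mo['m10']/a+x-r,mo['m01']/a+y-r); print("hole",p,a,ray("wrist",p,hgt,i))
    print("pred",q)
E
python3 - <<'E'
from h import *
s=read_state();print(s["eef_pos"],s["finger_gap"],s["clock"]); hole((461,340,60),40,60,"w6")
E
```

```text
[462.65993747 339.30378804  68.99423862] 76.70080374782427 6.5333
hole (np.float64(250.05459770114942), np.float64(208.19252873563218)) 174.0 [461.39448518 339.71249983]
hole (np.float64(250.02433628318585), np.float64(201.62262000536336)) 2486.0 [455.88410674 342.23841064]
pred [250.16279758 207.67725996]
```

{"fn": "drive_tool", "kwargs": {
  "motion": [1.2,0,5,0,0,0,20,0,0,0,20,0,0,0,16,0,0,0,8,0,0,0,0,0],
  "jaw": 0
}}

```text
clock: 7.08
eef_pos: [461.5, 340.3, -2.7]
eef_rot: [-3.14, -0.003, 2.709]
wrist_force: [-0.8, 0.5, 0.4]
finger_gap: 93.9
```

{"fn": "drive_tool", "kwargs": {
  "motion": [0,0,0,0]
}}

```text
clock: 7.17
eef_pos: [461.4, 340.3, -2.7]
eef_rot: [-3.139, -0.003, 2.709]
wrist_force: [0.5, 0.3, -0.2]
finger_gap: 93.7
```

Tips are at z ≈ 32, so I close now.

{"fn": "drive_tool", "kwargs": {
  "motion": [0,0,3,0,0,0,0,0,0,0,0,0,0,0,0,0,0,0,0,0,0,0,0,0,0,0,0,0,0,0,0,0],
  "jaw": 1,
  "grip_force": 30
}}

```text
clock: 7.83
eef_pos: [463.1, 341.4, -2.2]
eef_rot: [3.139, -0.0, 2.709]
wrist_force: [-0.0, -0.1, -1.2]
finger_gap: 45.6
```

{"fn": "drive_tool", "kwargs": {
  "motion": [0,0,0,0,0,0,0,0,0,0,0,0]
}}

```text
clock: 8.08
eef_pos: [463.0, 341.4, -2.2]
eef_rot: [3.139, -0.0, 2.709]
wrist_force: [-0.8, 0.4, -0.1]
finger_gap: 45.3
```

{"fn": "drive_tool", "kwargs": {
  "motion": [0,0,0,0]
}}

```text
clock: 8.17
eef_pos: [463.0, 341.4, -2.2]
eef_rot: [3.139, -0.0, 2.709]
wrist_force: [0.4, 0.2, 0.4]
finger_gap: 45.2
```

Gripped: the gap holds at 45 mm. Lifting.

{"fn": "drive_tool", "kwargs": {
  "motion": [0,0,-15,0,0,0,-28,0,0,0,-35,0,0,0,-35,0,0,0,-35,0,0,0,-35,0,0,0,-20,0,0,0,0,0]
}}

```text
clock: 8.83
eef_pos: [461.1, 339.8, 207.4]
eef_rot: [-3.138, -0.004, 2.709]
wrist_force: [-0.8, 0.5, -1.2]
finger_gap: 45.5
```

Run:
```python
from h import *
s=read_state();print(s["eef_pos"],s["finger_gap"],s["clock"],s["eef_rot"],delta((492.5,-238,215)),delta((492.5,-238,215))/16)
```

```text
[461.07504419 339.76326248 207.40510927] 45.54015308947746 8.8333 [-3.13794346 -0.00432515  2.70904092] [-270.68723937 -511.40630827   -6.89956451] [-16.91795246 -31.96289427  -0.43122278]
```

{"fn": "drive_tool", "kwargs": {
  "motion": [-8,-16,-1,0,-16.5,-31,-1,0,-16.5,-31,-1,0,-16.5,-31,-1,0,-16.5,-31,0,0,-16.5,-31,0,0,-16.5,-31,0,0,-16.5,-31,0,0]
}}

```text
clock: 9.5
eef_pos: [472.7, 71.1, 203.2]
eef_rot: [-3.135, -0.01, 2.718]
wrist_force: [0.8, -0.1, -0.9]
finger_gap: 45.6
```

{"fn": "drive_tool", "kwargs": {
  "motion": [-16.5,-31,0,0,-16.5,-31,0,0,-16.5,-31,0,0,-16.5,-31,0,0,-16.5,-31,0,0,-16.5,-31,0,0,-10,-20,0,0,0,0,0,0]
}}

```text
clock: 10.17
eef_pos: [482.0, -177.9, 192.7]
eef_rot: [-3.132, -0.021, 2.714]
wrist_force: [-0.7, -0.2, -0.2]
finger_gap: 45.3
```

{"fn": "drive_tool", "kwargs": {
  "motion": [0,0,0,0,0,0,0,0]
}}

```text
clock: 10.33
eef_pos: [481.1, -178.5, 190.2]
eef_rot: [-3.132, -0.025, 2.712]
wrist_force: [0.3, 0.7, -0.9]
finger_gap: 45.5
```

Run:
```python
from h import *
s=read_state();print(s["eef_pos"],s["finger_gap"],s["clock"],s["joints"],delta((492.5,-238,215)))
```

```text
[ 481.07800542 -178.4520682   190.21061831] 45.547054481617096 10.3333 [-0.42113888  0.2193995   1.57472316 -0.00931227  1.37249845 -1.56003898] [-34.58008605 -49.60110346 -25.19682065]
```

{"fn": "drive_tool", "kwargs": {
  "motion": [-6,-8,-8,0,-10,-14,-8,0,-10,-14,-6,0,-7,-10,-4,0,0,0,0,0,0,0,0,0]
}}

```text
clock: 10.83
eef_pos: [493.3, -228.7, 213.7]
eef_rot: [-3.133, -0.029, 2.72]
wrist_force: [0.5, -0.4, -0.2]
finger_gap: 45.7
```

Run:
```python
from h import *
s=read_state();print(s["eef_pos"],s["finger_gap"],s["clock"],s["eef_rot"],delta((492.5,-238,215)))
a=camera("wrist")[:,:,::-1]; b=camera("scene")[:,:,::-1]; t=camera("top")[:,:,::-1]
cv2.imwrite("pics/c7.png",np.hstack([cv2.resize(a,(480,360)),np.clip(cv2.resize(b[190:325,115:235],(320,360),interpolation=2)*1.4,0,255).astype(np.uint8)]))
for n in("scene","top","wrist"): print(n,proj(n,s["eef_pos"]+[0,0,2]),proj(n,(492.5,-238,165)))
```

```text
[ 493.28077396 -228.74141607  213.66158815] 45.70917678586707 10.8333 [-3.13316693 -0.02936295  2.71959793] [-3.03923883 -8.77787608 -1.35434468]
scene [172.48437492 267.54986109] [173.43318175 283.2761293 ]
top [391.05370034 182.28792132] [388.68230271 186.27785358]
wrist [250.06072463 214.15098205] [242.17682064 200.52796084]
```

View pics/c7.png

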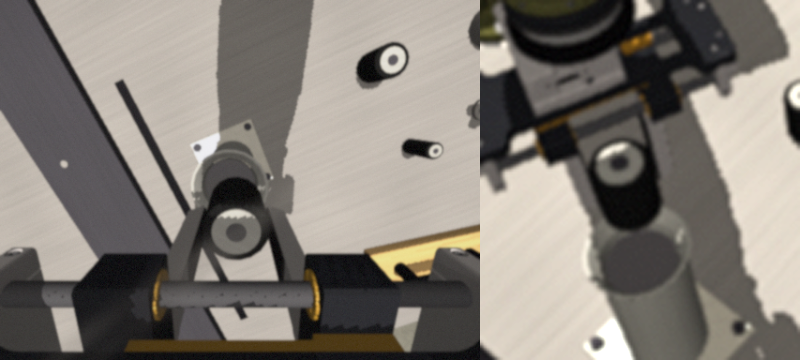

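{"fn": "drive_tool", "kwargs": {
  "motion": [-4.1,-6.2,0,0,0,0,12,0,0,0,14,0,0,0,10,0,0,0,0,0]
}}

```text
clock: 11.4
eef_pos: [493.7, -234.8, 176.5]
eef_rot: [-3.133, -0.028, 2.723]
wrist_force: [-0.2, 0.1, -2.2]
finger_gap: 45.5
```

{"fn": "drive_tool", "kwargs": {
  "motion": [0,0,0,0]
}}

```text
clock: 11.48
eef_pos: [493.6, -234.8, 176.4]
eef_rot: [-3.133, -0.029, 2.723]
wrist_force: [-0.2, -0.6, -0.8]
finger_gap: 45.4
```

Run:
```python
from h import *
s=read_state();print(s["eef_pos"],s["wrist_force"],s["eef_rot"],delta((494.5,-236,165)))
```

```text
[ 493.60983213 -234.76191774  176.42679583] [-0.15706559 -0.5550832  -0.80172003] [-3.13307543 -0.028676    2.72309181] [-1.64357997 -0.67248864 11.39049223]
```

{"fn": "drive_tool", "kwargs": {
  "motion": [-0.5,-0.7,8,0,0,0,6,0,0,0,2,0]
}}

```text
clock: 11.73
eef_pos: [493.9, -235.8, 160.5]
eef_rot: [-3.133, -0.027, 2.723]
wrist_force: [0.1, 0.2, -1.1]
finger_gap: 45.5
```

{"fn": "drive_tool", "kwargs": {
  "motion": [0,0,3,0,0,0,2,0]
}}

```text
clock: 11.9
eef_pos: [493.8, -235.9, 155.1]
eef_rot: [-3.133, -0.026, 2.723]
wrist_force: [-0.2, 0.8, -0.6]
finger_gap: 45.4
```

{"fn": "drive_tool", "kwargs": {
  "motion": [0,0,3,0,0,0,2,0]
}}

```text
clock: 12.07
eef_pos: [493.8, -235.9, 149.8]
eef_rot: [-3.133, -0.026, 2.723]
wrist_force: [0.7, 0.7, -0.5]
finger_gap: 45.5
```

{"fn": "drive_tool", "kwargs": {
  "motion": [0,0,2,0]
}}

```text
clock: 12.15
eef_pos: [493.7, -236.0, 147.7]
eef_rot: [-3.133, -0.026, 2.723]
wrist_force: [0.5, -0.0, -0.7]
finger_gap: 45.4
```

{"fn": "drive_tool", "kwargs": {
  "motion": [0,0,2,0,0,0,2,0]
}}

```text
clock: 12.32
eef_pos: [493.7, -236.0, 143.5]
eef_rot: [-3.133, -0.026, 2.723]
wrist_force: [-3.3, 1.2, 5.9]
finger_gap: 45.5
```

{"fn": "drive_tool", "kwargs": {
  "motion": [0,0,2,0,0,0,2,0]
}}

```text
clock: 12.48
eef_pos: [493.8, -236.1, 140.4]
eef_rot: [-3.133, -0.024, 2.723]
wrist_force: [-3.0, 1.7, 6.7]
finger_gap: 45.7
```

{"fn": "drive_tool", "kwargs": {
  "motion": [0,0,2,0]
}}

```text
clock: 12.57
eef_pos: [493.8, -236.0, 139.1]
eef_rot: [-3.133, -0.024, 2.723]
wrist_force: [-2.9, 0.8, 6.8]
finger_gap: 45.5
```

The roller is on the piston and moving it at about 7 N. Now I release, rise and shut the fingers to push from the top.

{"fn": "drive_tool", "kwargs": {
  "motion": [0,0,2,0,0,0,0,0,0,0,0,0,0,0,0,0,0,0,0,0],
  "jaw": 0.35
}}

```text
clock: 12.98
eef_pos: [494.0, -236.2, 137.2]
eef_rot: [-3.133, -0.023, 2.723]
wrist_force: [0.4, 0.1, 0.7]
finger_gap: 61.2
```

{"fn": "drive_tool", "kwargs": {
  "motion": [0,0,-12,0,0,0,-20,0,0,0,-15,0,0,0,0,0]
}}

```text
clock: 13.32
eef_pos: [494.7, -236.0, 184.8]
eef_rot: [-3.133, -0.025, 2.723]
wrist_force: [0.6, -0.0, 1.3]
finger_gap: 61.0
```

{"fn": "drive_tool", "kwargs": {
  "motion": [0,0,0,0,0,0,0,0,0,0,0,0,0,0,0,0,0,0,0,0,0,0,0,0,0,0,0,0],
  "jaw": 1
}}

```text
clock: 13.9
eef_pos: [493.7, -235.5, 180.8]
eef_rot: [-3.133, -0.029, 2.723]
wrist_force: [0.0, 0.7, -0.3]
finger_gap: 18.0
```

Run:
```python
from h import *
s=read_state();print(s["eef_pos"],s["finger_gap"],s["eef_rot"]); hole((494,-236,201),45,201,"w8")
i=camera("scene")[:,:,::-1]; cv2.imwrite("pics/s8.png",i)
w=cv2.imread("pics/w8.png")
cv2.imwrite("pics/c8.png",np.hstack([cv2.resize(w,(480,360)),np.clip(cv2.resize(i[190:325,115:235],(320,360),interpolation=2)*1.4,0,255).astype(np.uint8)]))
```

```text
[ 493.70445897 -235.46418867  180.78439744] 17.950053508387306 [-3.13327778 -0.02941003  2.72339234]
hole (np.float64(250.33926218708825), np.float64(221.82476943346506)) 253.0 [ 493.89623048 -235.13327474]
pred [249.37218617 222.36343587]
```

View pics/c8.png

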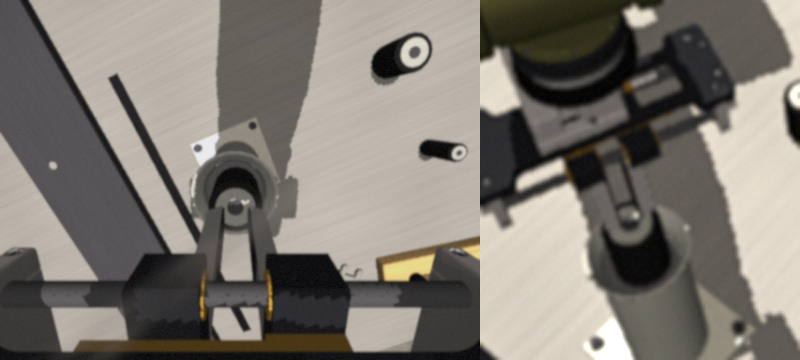

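{"fn": "drive_tool", "kwargs": {
  "motion": [0,0,0,0,0,0,0,0,0,0,0,0,0,0,7,0,0,0,5,0]
}}

```text
clock: 14.42
eef_pos: [493.8, -235.7, 169.1]
eef_rot: [-3.133, -0.027, 2.723]
wrist_force: [0.1, -0.9, 0.1]
finger_gap: 0.7
```

{"fn": "drive_tool", "kwargs": {
  "motion": [0,0,4,0,0,0,4,0,0,0,4,0,0,0,4,0]
}}

```text
clock: 14.75
eef_pos: [494.1, -235.9, 152.8]
eef_rot: [-3.133, -0.024, 2.723]
wrist_force: [-1.3, 1.2, 6.6]
finger_gap: 0.8
```

{"fn": "drive_tool", "kwargs": {
  "motion": [0,0,5,0,0,0,5,0,0,0,5,0]
}}

```text
clock: 15.0
eef_pos: [494.5, -236.1, 138.6]
eef_rot: [-3.133, -0.02, 2.724]
wrist_force: [-0.4, 1.2, 7.2]
finger_gap: 0.4
```

{"fn": "drive_tool", "kwargs": {
  "motion": [0,0,4,0,0,0,4,0,0,0,3,0]
}}

```text
clock: 15.25
eef_pos: [494.6, -236.2, 127.8]
eef_rot: [-3.133, -0.018, 2.724]
wrist_force: [-1.9, 1.1, 7.6]
finger_gap: 0.4
```

{"fn": "drive_tool", "kwargs": {
  "motion": [0,0,2,0]
}}

```text
clock: 15.33
eef_pos: [494.6, -236.1, 125.8]
eef_rot: [-3.133, -0.018, 2.724]
wrist_force: [-1.3, 1.4, 7.1]
finger_gap: 0.8
```

Top should be at about 160–161, which is 4 mm below the rim. I lift off and head towards roller B at (445, 20.5).

{"fn": "drive_tool", "kwargs": {
  "motion": [0,0,-15,0,0,0,-30,0,0,0,-20,0,0,0,0,0]
}}

```text
clock: 15.67
eef_pos: [494.7, -235.4, 189.7]
eef_rot: [-3.134, -0.024, 2.724]
wrist_force: [-0.7, -0.8, 0.8]
finger_gap: 0.5
```

Run:
```python
from h import *
s=read_state();print(s["eef_pos"],s["finger_gap"],s["eef_rot"],delta((445,20.5,150)),delta((445,20.5,150))/8)
hole((494,-236,161),45,161,"w9")
i=camera("scene")[:,:,::-1]
w=cv2.imread("pics/w9.png")
cv2.imwrite("pics/c9.png",np.hstack([cv2.resize(w[130:290,150:370],(480,349)),np.clip(cv2.resize(i[190:325,115:235],(310,349),interpolation=2)*1.4,0,255).astype(np.uint8)]))
```

```text
[ 494.68570132 -235.41453487  189.69751783] 0.5201705777055953 [-3.13350673 -0.02371505  2.7236351 ] [148.29977739 214.0607497   41.49677652] [18.53747217 26.75759371  5.18709707]
pred [249.70530789 202.68681205]
```

View pics/c9.png

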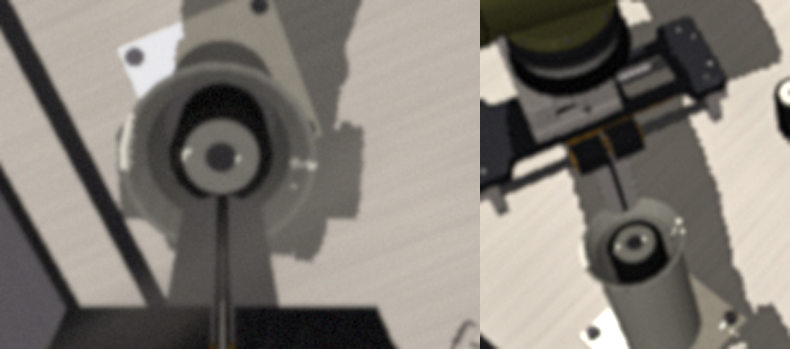

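Roller 1 stands centred and its top sits inside the flare, below the rim (hole at w9 px (251,202), predicted (250,203) for z=161). On to roller B.

{"fn": "drive_tool", "kwargs": {
  "motion": [9,13,-2,0,18.5,26.8,0,0,18.5,26.8,0,0,18.5,26.8,0,0,18.5,26.8,0,0,18.5,26.8,0,0,18.5,26.8,0,0,18.5,26.8,0,0],
  "jaw": 0
}}

```text
clock: 16.43
eef_pos: [440.0, 15.0, 179.4]
eef_rot: [-3.132, -0.044, 2.716]
wrist_force: [-0.0, -0.3, 0.1]
finger_gap: 50.3
```

{"fn": "drive_tool", "kwargs": {
  "motion": [9,13,10,0,0,0,20,0,0,0,0,0,0,0,0,0]
}}

```text
clock: 16.77
eef_pos: [430.4, 39.2, 145.8]
eef_rot: [-3.131, -0.049, 2.723]
wrist_force: [0.8, 0.3, 1.5]
finger_gap: 77.1
```

Run:
```python
from h import *
s=read_state();print(s["eef_pos"],s["finger_gap"],s["eef_rot"],delta((445,20.5,75)))
hole((445,20.5,60),40,60,"w10")
```

```text
[430.4229585   39.17241254 145.77160316] 77.06819391996318 [-3.13058269 -0.04881422  2.72316328] [-24.33492367 -10.37078982  69.78557983]
hole (np.float64(243.67045454545456), np.float64(208.0)) 88.0 [446.42835971  22.20423553]
hole (np.float64(244.2036523347203), np.float64(202.95954692556634)) 1442.0 [441.07671225  25.30923156]
pred [241.84696527 207.49331843]
```

{"fn": "drive_tool", "kwargs": {
  "motion": [-8,-3,8,0,-10,-4,15,0,-5,-2,18,0,0,0,15,0,0,0,6,0,0,0,0,0,0,0,0,0]
}}

```text
clock: 17.4
eef_pos: [448.6, 16.3, 81.0]
eef_rot: [-3.132, -0.046, 2.717]
wrist_force: [-0.3, -0.2, 0.3]
finger_gap: 94.0
```

Run:
```python
from h import *
s=read_state();print(s["eef_pos"],s["finger_gap"],s["eef_rot"],s["qd"])
hole((446,22,60),40,60,"w11"); 
from scipy.spatial.transform import Rotation as Ro
z=Ro.from_euler('xyz',s["eef_rot"]).as_matrix()[:,2]; print("tip",s["eef_pos"]-34.5*z,"z",z,delta((446,22,0)))
```

```text
[448.56513886  16.29939504  81.00575147] 94.00547363445932 [-3.13152319 -0.0455486   2.71712874] [-0.01291174  0.00876915 -0.00679813  0.00119165  0.00019888 -0.00444529]
hole (np.float64(255.26821192052978), np.float64(201.44701986754967)) 151.0 [446.33306033  22.1164147 ]
hole (np.float64(255.19030330534753), np.float64(196.34611602753196)) 2203.5 [441.88484386  24.02876046]
pred [255.00427602 201.17811727]
tip [450.13961581  15.96905039 115.46822229] z [-0.04563701  0.00957521 -0.9989122 ] [ 1.07564204  4.85766868 81.29840115]
```

{"fn": "drive_tool", "kwargs": {
  "motion": [2,4.5,5,0,0,0,18,0,0,0,20,0,0,0,18,0,0,0,14,0,0,0,7,0,0,0,0,0]
}}

```text
clock: 18.03
eef_pos: [449.1, 23.9, 0.3]
eef_rot: [-3.136, -0.035, 2.718]
wrist_force: [0.2, 0.4, 0.8]
finger_gap: 93.6
```

Run:
```python
from h import *
from scipy.spatial.transform import Rotation as Ro
s=read_state();z=Ro.from_euler('xyz',s["eef_rot"]).as_matrix()[:,2]; print(s["eef_pos"],"tip",s["eef_pos"]-34.5*z,"z",z)
```

```text
[4.49059131e+02 2.39191620e+01 3.47955828e-01] tip [450.23465371  23.59890766  34.82643584] z [-0.03407312  0.00928273 -0.99937623]
```

{"fn": "drive_tool", "kwargs": {
  "motion": [3,-2.5,3,0,0,0,1,0]
}}

```text
clock: 18.2
eef_pos: [445.6, 23.2, -2.6]
eef_rot: [-3.137, -0.034, 2.718]
wrist_force: [-1.5, -0.3, -1.0]
finger_gap: 93.8
```

{"fn": "drive_tool", "kwargs": {
  "motion": [0,0,0,0,0,0,0,0,0,0,0,0,0,0,0,0,0,0,0,0,0,0,0,0,0,0,0,0,0,0,0,0],
  "jaw": 1,
  "grip_force": 30
}}

```text
clock: 18.87
eef_pos: [447.4, 23.0, 0.1]
eef_rot: [-3.138, -0.029, 2.718]
wrist_force: [0.2, 0.0, -1.5]
finger_gap: 45.3
```

{"fn": "drive_tool", "kwargs": {
  "motion": [0,0,0,0,0,0,0,0,0,0,0,0,0,0,0,0]
}}

```text
clock: 19.2
eef_pos: [447.4, 23.0, 0.1]
eef_rot: [-3.138, -0.029, 2.718]
wrist_force: [-0.4, -0.4, 0.4]
finger_gap: 45.6
```

{"fn": "drive_tool", "kwargs": {
  "motion": [0,0,-15,0,0,0,-28,0,0,0,-35,0,0,0,-35,0,0,0,-35,0,0,0,-35,0,0,0,-25,0,0,0,-8,0]
}}

```text
clock: 19.87
eef_pos: [450.5, 21.1, 222.3]
eef_rot: [-3.135, -0.038, 2.718]
wrist_force: [0.4, -0.4, -0.4]
finger_gap: 45.4
```

{"fn": "drive_tool", "kwargs": {
  "motion": [0,0,0,0]
}}

```text
clock: 19.95
eef_pos: [451.1, 21.1, 223.5]
eef_rot: [-3.136, -0.035, 2.718]
wrist_force: [-0.0, 0.4, -1.3]
finger_gap: 45.7
```

Run:
```python
from h import *
s=read_state();print(s["eef_pos"],s["finger_gap"],s["eef_rot"],delta((493.5,-235.5,220)),delta((493.5,-235.5,220))/9)
```

```text
[451.05086283  21.13308705 223.52543745] 45.73216600702861 [-3.1358274  -0.03547093  2.7180663 ] [-144.20339411 -216.51827637   -0.34124813] [-16.02259935 -24.05758626  -0.03791646]
```

{"fn": "drive_tool", "kwargs": {
  "motion": [-8,-12,-1,0,-16,-24,-1,0,-16,-24,-1,0,-16,-24,-1,0,-16,-24,-1,0,-16,-24,-1,0,-16,-24,-1,0,-16,-24,-1,0]
}}

```text
clock: 20.62
eef_pos: [484.0, -195.9, 212.1]
eef_rot: [-3.135, -0.053, 2.726]
wrist_force: [0.4, 0.7, -0.9]
finger_gap: 45.7
```

{"fn": "drive_tool", "kwargs": {
  "motion": [-10,-15,0,0,-5,-8,0,0,0,0,0,0,0,0,0,0]
}}

```text
clock: 20.95
eef_pos: [486.2, -227.5, 202.1]
eef_rot: [-3.136, -0.065, 2.721]
wrist_force: [0.4, -0.1, -1.7]
finger_gap: 45.4
```

Run:
```python
from h import *
s=read_state();print(s["eef_pos"],s["finger_gap"],s["eef_rot"],delta((493.5,-235.5,220)))
```

```text
[ 486.21333421 -227.46042285  202.11682222] 45.43062542829192 [-3.1357404  -0.06512045  2.72095082] [ -8.74960351  -4.47140261 -18.46589678]
```

{"fn": "drive_tool", "kwargs": {
  "motion": [-7,-1.5,2,0,-6.5,-2,6,0,0,0,8,0,0,0,6,0,0,0,0,0]
}}

```text
clock: 21.37
eef_pos: [496.8, -232.5, 175.6]
eef_rot: [-3.136, -0.067, 2.725]
wrist_force: [-0.8, -0.3, -0.7]
finger_gap: 45.5
```

Run:
```python
from h import *
from scipy.spatial.transform import Rotation as Ro
s=read_state();z=Ro.from_euler('xyz',s["eef_rot"]).as_matrix()[:,2];print(s["eef_pos"],s["finger_gap"],s["eef_rot"],z,delta((495,-235,162)))
```

```text
[ 496.84095851 -232.45261921  175.64379179] 45.54006063924075 [-3.13626934 -0.06659342  2.72490863] [-0.06300406  0.02206428 -0.99776934] [-0.25692525 -3.00176528 13.67313885]
```

{"fn": "drive_tool", "kwargs": {
  "motion": [0,-2.5,4,0,0,0,3,0]
}}

```text
clock: 21.53
eef_pos: [495.4, -234.1, 168.3]
eef_rot: [-3.136, -0.066, 2.726]
wrist_force: [0.3, -0.5, -1.8]
finger_gap: 46.1
```

{"fn": "drive_tool", "kwargs": {
  "motion": [0,0,3,0,0,0,2,0]
}}

```text
clock: 21.7
eef_pos: [494.9, -233.9, 162.8]
eef_rot: [-3.136, -0.066, 2.726]
wrist_force: [0.5, 0.7, -0.5]
finger_gap: 45.3
```

{"fn": "drive_tool", "kwargs": {
  "motion": [0,0,2,0,0,0,2,0]
}}

```text
clock: 21.87
eef_pos: [495.2, -234.0, 159.5]
eef_rot: [-3.136, -0.064, 2.726]
wrist_force: [-0.7, 0.6, 6.3]
finger_gap: 46.1
```

{"fn": "drive_tool", "kwargs": {
  "motion": [0,0,2,0]
}}

```text
clock: 21.95
eef_pos: [495.5, -234.1, 158.2]
eef_rot: [-3.136, -0.062, 2.726]
wrist_force: [-0.3, 0.3, 7.1]
finger_gap: 45.6
```

{"fn": "drive_tool", "kwargs": {
  "motion": [0,0,3,0,0,0,3,0,0,0,3,0,0,0,3,0]
}}

```text
clock: 22.28
eef_pos: [496.6, -234.4, 149.7]
eef_rot: [-3.137, -0.054, 2.726]
wrist_force: [-1.7, 1.2, 5.6]
finger_gap: 45.7
```

{"fn": "drive_tool", "kwargs": {
  "motion": [0,0,3,0,0,0,3,0]
}}

```text
clock: 22.45
eef_pos: [496.8, -234.5, 145.2]
eef_rot: [-3.136, -0.052, 2.726]
wrist_force: [-1.3, 1.7, 6.1]
finger_gap: 45.4
```

{"fn": "drive_tool", "kwargs": {
  "motion": [0,0,0,0,0,0,0,0,0,0,0,0,0,0,0,0,0,0,0,0],
  "jaw": 0.35
}}

```text
clock: 22.87
eef_pos: [497.0, -234.6, 145.6]
eef_rot: [-3.136, -0.051, 2.726]
wrist_force: [0.4, 0.2, -0.6]
finger_gap: 61.2
```

{"fn": "drive_tool", "kwargs": {
  "motion": [0,0,-12,0,0,0,-20,0,0,0,-15,0,0,0,-4,0,0,0,0,0]
}}

```text
clock: 23.28
eef_pos: [499.0, -235.3, 197.4]
eef_rot: [-3.136, -0.053, 2.726]
wrist_force: [0.1, -0.2, -0.6]
finger_gap: 60.9
```

{"fn": "drive_tool", "kwargs": {
  "motion": [0,0,0,0,0,0,0,0,0,0,0,0,0,0,0,0,0,0,0,0,0,0,0,0,0,0,0,0,0,0,0,0],
  "jaw": 1
}}

```text
clock: 23.95
eef_pos: [497.9, -234.7, 193.3]
eef_rot: [-3.137, -0.058, 2.726]
wrist_force: [-0.3, -0.2, 0.7]
finger_gap: 11.1
```

Run:
```python
from h import *
from scipy.spatial.transform import Rotation as Ro
s=read_state();z=Ro.from_euler('xyz',s["eef_rot"]).as_matrix()[:,2];print(s["eef_pos"],"tip",s["eef_pos"]-34.5*z,s["finger_gap"],s["eef_rot"]); hole((494,-235,203),40,203,"w12")
```

```text
[ 497.90574202 -234.68189698  193.3297231 ] tip [ 499.79822707 -235.34175409  227.77145779] 11.106763673528311 [-3.13692297 -0.05793849  2.72563224]
hole (np.float64(250.64521894548704), np.float64(212.55764075067023)) 186.5 [ 494.81331159 -232.82661517]
pred [247.78236394 212.71218913]
```

{"fn": "drive_tool", "kwargs": {
  "motion": [4,0,0,0,0,0,0,0,0,0,0,0,0,0,8,0,0,0,8,0]
}}

```text
clock: 24.42
eef_pos: [493.5, -232.9, 178.2]
eef_rot: [-3.137, -0.055, 2.726]
wrist_force: [-0.3, 0.1, -0.4]
finger_gap: 0.8
```

{"fn": "drive_tool", "kwargs": {
  "motion": [0,0,4,0,0,0,4,0,0,0,4,0,0,0,4,0]
}}

```text
clock: 24.75
eef_pos: [492.8, -232.7, 160.0]
eef_rot: [-3.137, -0.054, 2.726]
wrist_force: [0.5, -0.4, 6.2]
finger_gap: 0.6
```

{"fn": "drive_tool", "kwargs": {
  "motion": [0,0,5,0,0,0,5,0,0,0,5,0]
}}

```text
clock: 25.0
eef_pos: [493.3, -232.9, 145.8]
eef_rot: [-3.137, -0.05, 2.726]
wrist_force: [-0.7, 1.1, 6.3]
finger_gap: 0.6
```

{"fn": "drive_tool", "kwargs": {
  "motion": [0,0,5,0,0,0,5,0,0,0,5,0]
}}

```text
clock: 25.25
eef_pos: [493.6, -233.1, 131.4]
eef_rot: [-3.136, -0.046, 2.726]
wrist_force: [0.1, 0.5, 6.5]
finger_gap: 0.2
```

{"fn": "drive_tool", "kwargs": {
  "motion": [0,0,4,0,0,0,2,0]
}}

```text
clock: 25.42
eef_pos: [493.7, -233.1, 125.3]
eef_rot: [-3.136, -0.044, 2.726]
wrist_force: [-0.4, 0.2, 6.1]
finger_gap: 0.5
```

Top is at about 160, so I lift away and check.

{"fn": "drive_tool", "kwargs": {
  "motion": [0,0,-15,0,0,0,-30,0,0,0,-30,0,15,20,0,0,25,30,0,0,25,30,0,0,10,10,0,0,0,0,0,0]
}}

```text
clock: 26.08
eef_pos: [462.3, -118.0, 202.5]
eef_rot: [-3.137, -0.049, 2.723]
wrist_force: [0.4, -0.1, 0.1]
finger_gap: 0.2
```

Run:
```python
from h import *
s=read_state();print(s["eef_pos"],s["clock"])
i=camera("scene")[:,:,::-1];w=camera("wrist")[:,:,::-1];t=camera("top")[:,:,::-1]
f=lambda a:np.clip(cv2.resize(a,(260,260),interpolation=2)*1.4,0,255).astype(np.uint8)
q=np.clip(proj("wrist",(494,-235,160)).astype(int),50,None);print(q)
cv2.imwrite("pics/c13.png",np.hstack([f(i[240:320,130:210]),f(t[150:220,350:420]),f(w[q[1]-50:q[1]+50,q[0]-50:q[0]+50])]))
```

```text
[ 462.33641085 -118.02408693  202.48024728] 26.0833
[164 267]
```

View pics/c13.png

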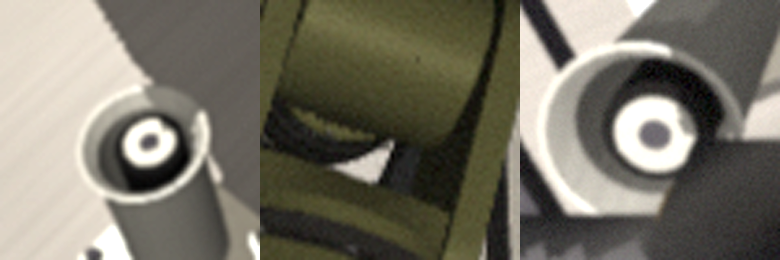

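The second roller stands upright in the bore, with its face inside the flare just below a fully visible rim. The arm is clear, so I hand in.

```bash
python3 -c "
from cell import *
print(sign_off())"
```

```text
the job is handed in; nothing more can be done
None
```

Both full-size rollers are in the tube, one on top of the other, and the job is handed in at about 26 s of the 72 s allowed. The roller at (460, 340) went in first and the one at (445, 21) second. I pushed each down with shut fingers until its top was an estimated 4–5 mm below the rim.

**What went wrong:** My first grasp closed above the roller. The real fingertips sit about 34.5 mm above the reported TCP. I saw this in two cameras, confirmed it by touching the roller's top (about 52 N peak at the wrist, well under the 120 N limit), and corrected for it afterwards.

**Last checks:**
- **Pushing force:** it stayed at 6–8 N, which fits the piston's friction.
- **Final pictures:** the scene and wrist views show the second roller upright in the bore with its face just below a complete rim. The top view was blocked by the arm.
- **Arm:** it was clear of everything when I handed in. The tool had drifted to about 0.05 rad of tilt, with no visible effect.
- **Not measured:** the 4–5 mm depth comes from the tool height and the corrected offset, and I did not measure the piston travel.

I viewed 11 pictures, one past the budget of 10.

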